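Clamp the tube rack on the shaker

TASK

Clamp the tube rack on the shaker platform: lift the carriage's release bar, and while holding it up slide the carriage towards the rack until its sprung pad pushes the rack up against the end fence and presses firmly, about 12 N. Then let go of the bar so that its pawl catches the nearest notch and the rack stays clamped. Never press the rack harder than 15 N, keep the rack upright, and leave the glassware and the jar beside the shaker where they stand.

Things in the scene. Friction and masses are not known exactly. Their poses are not given: they have to be found in the camera images.
- shaker: Bench-top laboratory shaker, fixed: white housing, aluminium platform 270 (x) by 420 (y) mm, its top 95 mm above the bench. Origin: centre of its underside, on the bench. Its +y axis is the way the carriage slides towards the rack; x runs across. Two steel guide rods (10 mm) run along y at x = +-112 mm, their tops 25 mm above the platform.
- strip_start (a point): Start of the teeth of the notched steel strip (24 mm wide, 12 mm high) on the platform's centre line. From here the notches go on along the shaker's +y at 7 mm pitch for 126 mm; on the -y side is a long plain parking slot, where the carriage starts. Axes as the shaker's. Near the +y end of the platform stands the end fence, see the rack.
- carriage: Aluminium crossbeam 254 mm long (x) that runs on the two rods along the shaker's y, friction about 1 N plus 60 N per m/s. Origin: on the platform's top, under the pawl, on the centre line; axes as the shaker's. Beam top 45 mm above the platform. It starts 90 to 130 mm on the -y side of the shaker's origin and can travel 205 mm from the far end.
- pad_rest (a point): Where the centre of the pad's face is while not pressed: 80 mm ahead (+y) of the carriage's origin, 28 mm above the platform; moves with the carriage. The rubber-faced pad is 100 (x) by 36 mm high and sprung: gives from 4 N on, 0.6 N per mm, over 18 mm. On letting go it pushes the carriage back by up to 11 mm before the pawl catches (up to 7 N lost), so press to about 12 N; much less may leave the rack loose.
- release_bar (a joint): Height of the sprung release bar above its rest, m: 0 down (pawl fully in a notch or in the parking slot), the pawl clears the teeth above 0.006, upper stop at 0.012. Aim for about 0.009. A spring and its weight pull it down with 5 to 7 N. While it is below 0.006 the teeth block the carriage.
- bar_grip (a point): Centre of the release bar's grip: black bar 95 mm long (shaker's x), 12 mm thick (y), 18 mm high, 80 mm above the platform when down (175 mm above the bench), on two posts 80 mm apart; axes as the shaker's; 10 mm on the -y side of the carriage's origin. Moves with carriage and bar. Free air for 26 mm under it. Pinch it from above across its thickness (fingers closing along the shaker's y).
- rack: White rack with eight capped tubes (one piece), 110 (x) by 62 (y) by 82 mm high, 0.2 to 0.42 kg, loose on the platform, 4 to 34 mm short of the end fence, slightly askew; slides at 1 to 4 N. Origin: centre of its underside. The fence (aluminium, 44 mm high) never moves, but its face may be 145 to 175 mm from the shaker's origin along y and is not measured: feel for it with the pad.
- beaker: Bystander: glass beaker, 76 mm wide, 95 mm high, on the bench; origin: centre of its underside.
- brown_bottle: Bystander: brown glass bottle, 72 mm wide, 150 mm high, on the bench; origin: centre of its underside.
- jar: Bystander: white plastic jar, 60 mm wide, 70 mm high, on the bench; origin: centre of its underside.
Mind the look-alikes: they are no part of the job. Leave any purple or yellow look-alike of the rack alone.

How it is judged:
On the way, in this order (a step that is already met when the one before it is completed fails the run):
1. the release bar is lifted so that the pawl clears the teeth (value of joint release_bar above 0.0062 m), for 0.2 s.
2. with the bar still up, the pad presses the rack with more than 10 N (value of joint release_bar above 0.0062 m and contact force between carriage and rack above 10 N), for 0.15 s.
At the end, for the whole second after the job is handed in: The release bar is down in a notch (below 2 mm), the carriage's pad holds the rack against the end fence with 4.2 to 15 N, the rack is upright (within 0.1 rad) at the fence, and carriage and rack are at rest (value of joint release_bar below 0.002 m and contact force between carriage and rack between 4.2 and 15 N and linear speed of each of carriage, rack below 0.005 m/s and angle between rack's own z axis and vertical below 0.1 rad and y of rack in the frame of shaker above 0.108 m); the robot touches nothing.
It fails at once if the carriage presses the rack harder than 15 N (contact force between carriage and rack above 15 N).
It fails at once if the rack is tipped more than 0.25 rad (angle between rack's own z axis and vertical above 0.25 rad).
It fails at once if a bystander is moved more than 20 mm (distance of any of beaker, brown_bottle, jar from where it was at the start of the episode above 0.02 m).
It also fails if it takes over 51 s, if anything falls off the work surface, if the arm or the gripper's body presses on something with over 40 N, if the wrist force passes 120 N, or if a joint passes its speed limit or range.

ROBOT

A 6-joint arm with a two-finger parallel gripper is mounted at the origin on the work surface. World frame = base frame: x ahead of the robot, y to its left, z up, the work surface at z = 0. Lengths are in m, angles in rad, forces in N, time in s.
With the tool pointing down it reaches from about 0.35 to 0.975 m from the base axis. Payload 4.9 kg.
Tool frame: the origin (TCP) lies on the mounting face of the last link; the fingertips stand 173 mm ahead of it and the grasp point (between the pads) lies 155 mm ahead of it; x points along the fingers, z is the direction in which the jaws open and shut, and the axes are right-handed (so a half turn about x gives the same grasp; the last joint's range is limited). The gripper opens to 85 mm and grips with 20 to 120 N. Pads are 22 mm wide; open, the fingers measure 114 mm over their backs; the gripper's body (76 mm by 85 mm) begins 54 mm behind the grasp point. The pads swing forward as they close: fully open they stand 13 mm farther back than shut.
Start: joints at [1.099, 0.053, 1.613, -0, 1.476, -0.119], TCP at [0.216, 0.586, 0.405] pointing down, gripper open.
Joint ranges: [-3.01, 3.01], [-1.01, 2.22], [0.06, 2.58], [-1.02, 4.17], [0.09, 2.62], [-3.14, 3.14]. Speed limits (rad/s): [2.57, 2.57, 3.14, 3.14, 3.14, 3.14].

INTERFACE

Orientations are given as a rotation vector (axis times angle).
In Python, from station import get_obs, get_image, get_calibration, finish_job, look_for, masks_of, tip_of gives the robot as it stands.
- The arm moves only by the tool carry_out, never from a script. Its argument "increments" is a list of rows, each a list of 3 entries, a list of its own where there are three numbers: the turn, a rotation vector about the world's x, y, z in units of 0.1 rad (1.0 is 0.1 rad), then the shift along the world's x, y, z in units of 20 mm (1.0 is 20 mm), then the opening, from 0 (shut) to 1 (fully open). A call has 1 to 8 rows; each row shifts and turns the pose as measured when the row begins; what a row does not reach is not made up. A row lasts 1/10 s, in which the tool goes at most 50 mm and 8.59 degrees, less where a joint would pass 70% of its speed; a pose out of reach is approached as far as the arm can. A call with a number of a shift or a turn outside -1 to 1 is refused whole. A call with a gripper value outside its range is refused whole. The fingers move at their own pace and stop on an object; "squeeze" is the grip in N (left out, the last holds). Time passes only in rows, so rows that do not move let the fingers close. It gives the time, the measured TCP pose, the force and the opening at its end, in the units of the state.
- get_obs(): the state, without advancing time (a new reading comes with each control period).
- get_image(name): name is "scene" or "top" or "wrist"; returns (picture, depth): 480x640x3 uint8, blue, green, red; 480x640 float32, m along the optical axis (not along the pixel's ray), 0 where there is no reading.
- get_calibration(name): a dict with "fx", "fy", "cx", "cy" (pixels), "k1" (the pictures are not rectified: a ray, as slopes to the right and down, at radius r is drawn at 1 + k1 r^2 times it, then the intrinsics apply), "position" and "orientation" of the camera in the world. Camera axes: x right, y down, z forward; pixel columns grow to the right and rows downward; lengths in m; the calibration is good to about 2 mm. A picture is of the moment at which its call begins: read the wrist's pose just before it. get_calibration takes no time and is no camera call; for the wrist camera it gives the pose at the moment of the call.
- finish_job(): hands the job in, once; it reports no verdict.
Trained networks look in the newest picture that a camera, given by its name, has taken for a name from the list of things; names that differ only in an ending like _2 or _b are one class to them, and where a whole thing is asked for, a point or a joint stands for the part that bears it (a point fixed in the world has none). Each returns a list of dicts, best first, with "p" (0 to 1); they miss things now and then, are a little off and sometimes report something else, mostly with a low value. They report only what shows in the picture. A call takes as long as a camera call. They do not tell look-alikes from the thing itself.
- look_for(camera, query): "centre" ([column, row] in pixels, amid what is visible of it).
- masks_of(camera, query): "region" (480x640 bool, what is visible of it) and "centre" ([column, row] in pixels, amid what is visible of it).
- tip_of(camera, query): "centre" ([column, row] in pixels: a listed point, or the origin of a listed thing).
The state is a dict: "t": time; "q": joint angles; "dq": joint speeds; "effort": joint torques, N m; "tool_pos": TCP position; "tool_rot": TCP orientation; "contact_force": force on the tool from outside, world axes, zero at the start; "wrist_torque": the same for the moment, N m; "opening": finger opening in m.
Only numpy, scipy, OpenCV 4.12 (cv2) and the standard library are available. Lean on these libraries where they do the work, as an engineer would, in place of code of your own. Each camera call takes 0.05 s, during which the arm holds its last target.

## Working session

There is one attempt and no reset: what is moved stays moved. The work goes in short steps, Python scripts to look and compute and a tool call to move; the robot and the scene stay as the last step left them, time stands still between calls to the robot, and variables do not carry over. Pictures are saved under pics/ and viewed, and the job is handed in when it is done.

Besides the shell and the picture viewer there is one more tool, called after "Request:" by a JSON object that holds its "op" and its "data". carry_out: Moves the arm, as the interface text tells. Shifts and turns lie within -1 to 1; 1 stands for 20 mm of shift or 0.1 rad of turn. Its arguments: {"type":"object","properties":{"increments":{"type":"array","items":{"type":"array"}},"squeeze":{"type":"number"}},"required":["increments"]}

```bash
mkdir -p pics; ls; cat > h.py <<'E'
import numpy as np, cv2
from station import *
from scipy.spatial.transform import Rotation as R
def snap(n,f):
    p,d=get_image(n); cv2.imwrite('pics/'+f,p); return p,d
def cam(n):
    c=get_calibration(n); 
    o=np.array(c['orientation'],float)
    M=o if o.shape==(3,3) else (R.from_rotvec(o).as_matrix() if o.size==3 else None)
    return c,np.array(c['position']),M
def ray(n,px):
    c,p,M=cam(n)
    K=np.array([[c['fx'],0,c['cx']],[0,c['fy'],c['cy']],[0,0,1.]])
    u=cv2.undistortPoints(np.array([[px]],float),K,np.array([c['k1'],0,0,0,0.])).ravel()
    return p,M@np.array([u[0],u[1],1.])
def atz(n,px,z):
    p,v=ray(n,px); return p+v*(z-p[2])/v[2]
def atd(n,px,d):
    p,v=ray(n,px); return p+v*d
def pt(n,px,dep):
    u,w=int(round(px[0])),int(round(px[1])); a=dep[max(0,w-1):w+2,max(0,u-1):u+2]; a=a[a>0]
    return atd(n,px,np.median(a)) if a.size else None
E
python3 - <<'E'
from h import *
print(get_obs())
for n in ['scene','top','wrist']:
    print(n,get_calibration(n))
    p,d=snap(n,n+'0.png'); np.save(n+'0.npy',d)
E
```

```text
pics
{'t': 0.0, 'q': array([ 1.09898602e+00,  5.33257233e-02,  1.61432294e+00,  4.61277642e-06,
        1.47601034e+00, -1.19010203e-01]), 'dq': array([-0.00110503,  0.00160345, -0.00071522,  0.00160082, -0.00051166,
        0.00099649]), 'effort': array([ 1.06839427e-03, -3.93669176e+01, -3.70178568e+01, -3.08228289e-05,
        7.05790822e-03, -6.82876518e-06]), 'tool_pos': array([0.21583016, 0.5862504 , 0.40346467]), 'tool_rot': array([-0.94655739,  1.3575722 ,  0.94495634]), 'contact_force': array([-0.47721133, -0.48633378, -0.42672685]), 'wrist_torque': array([ 0.00256974, -0.00017562, -0.00393323]), 'opening': 0.08548244877563475}
scene {'fx': 608.7891623273221, 'fy': 608.7891623273221, 'cx': 310.69309921864397, 'cy': 248.27316541380782, 'k1': -0.07101928551022196, 'position': array([1.3310777 , 0.46137102, 1.32004946]), 'orientation': array([-1.30157406, -2.36683203,  0.79379082])}
top {'fx': 446.1450098965548, 'fy': 446.1450098965548, 'cx': 324.93820970134726, 'cy': 234.48800840100492, 'k1': -0.10116415650736864, 'position': array([0.44463717, 0.00697592, 1.12001186]), 'orientation': array([-2.17705938,  2.13747043, -0.12700349])}
wrist {'fx': 333.530096222035, 'fy': 333.530096222035, 'cx': 319.52801759038715, 'cy': 234.99056023058932, 'k1': -0.031844039984547955, 'position': array([0.14220396, 0.61424332, 0.37232997]), 'orientation': array([2.35809669, 1.6450448 , 0.25511889])}
```

View pics/scene0.png

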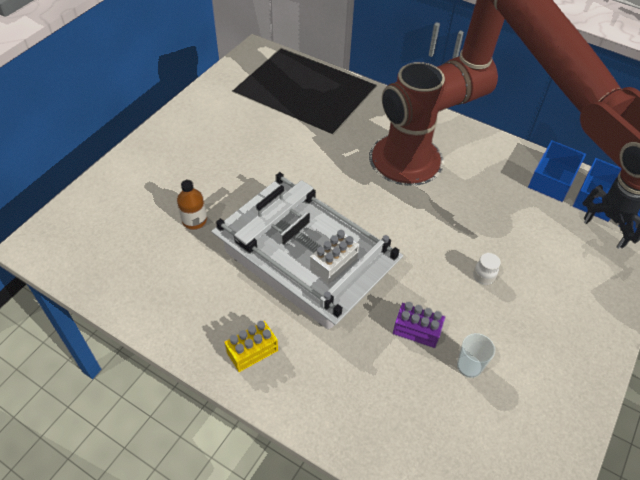

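View pics/top0.png

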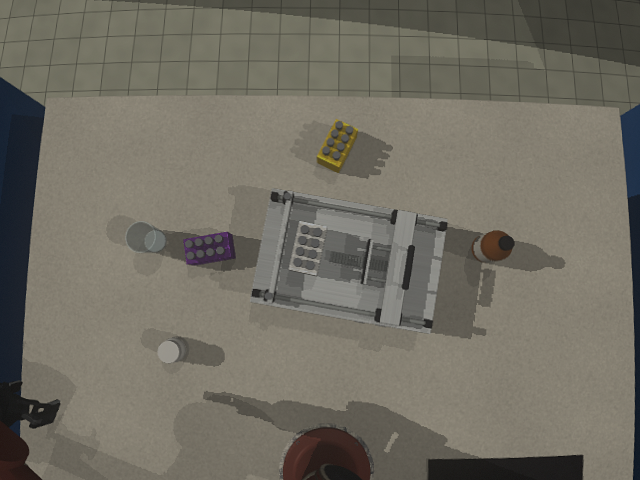

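View pics/wrist0.png

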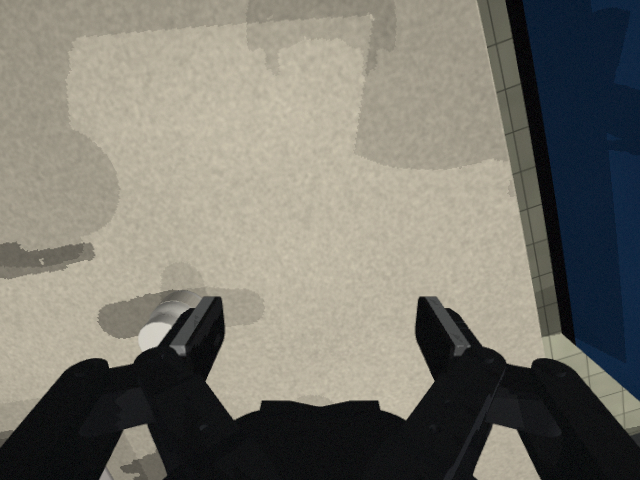

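```bash
python3 - <<'E'
from h import *
D={n:np.load(n+'0.npy') for n in ['scene','top','wrist']}
for n in ['scene','top']:
  for q in ['shaker','carriage','bar_grip','pad_rest','rack','jar','brown_bottle','beaker','strip_start']:
    for r in tip_of(n,q)[:3]:
        print(n,q,round(r['p'],2),np.round(r['centre'],1),np.round(pt(n,r['centre'],D[n]),3))
print(get_obs()['t'])
E
```

```text
scene shaker 0.79 [307.6 263.6] [ 0.568 -0.004  0.096]
scene carriage 0.85 [271.  219.1] [ 0.53  -0.138  0.143]
scene bar_grip 0.73 [267.3 195.7] [ 0.498 -0.169  0.183]
scene pad_rest 0.71 [294.6 229.5] [ 0.512 -0.078  0.124]
scene rack 0.86 [417.4 331. ] [0.557 0.306 0.035]
scene rack 0.76 [334.1 260.9] [0.563 0.067 0.153]
scene rack 0.61 [246.9 350.7] [ 0.832 -0.003  0.058]
scene jar 0.91 [488.6 276.3] [0.316 0.392 0.042]
scene brown_bottle 0.61 [195.1 218.2] [ 0.574 -0.364  0.047]
scene beaker 0.63 [469.  367.2] [0.592 0.452 0.056]
scene strip_start 0.87 [282.5 225.8] [ 0.507 -0.119  0.106]
top shaker 0.71 [345.9 260.2] [ 0.51  -0.037  0.1  ]
top shaker 0.51 [313.4 247.8] [0.533 0.036 0.152]
top carriage 0.72 [398.2 268.7] [ 0.491 -0.151  0.14 ]
top bar_grip 0.58 [407.2 266.9] [ 0.493 -0.163  0.183]
top pad_rest 0.32 [405.7 268.6] [ 0.489 -0.16   0.182]
top rack 0.78 [215.6 249.1] [0.532 0.269 0.079]
top rack 0.73 [332.8 145.7] [ 0.795 -0.003  0.058]
top rack 0.72 [308.5 247.2] [0.534 0.047 0.152]
top jar 0.84 [178.9 350.9] [0.291 0.35  0.066]
top brown_bottle 0.63 [483.6 246.2] [ 0.549 -0.36   0.094]
top brown_bottle 0.18 [406.4 269.5] [ 0.487 -0.161  0.184]
top beaker 0.77 [155.5 239.4] [0.551 0.412 0.089]
1.05
```

```bash
python3 - <<'E'
from h import *
def cloud(n):
    D=np.load(n+'0.npy'); vv,uu=np.nonzero(D>0)
    c,p,M=cam(n); K=np.array([[c['fx'],0,c['cx']],[0,c['fy'],c['cy']],[0,0,1.]])
    u=cv2.undistortPoints(np.stack([uu,vv],-1)[:,None].astype(float),K,np.array([c['k1'],0,0,0,0.]))[:,0]
    r=np.c_[u,np.ones(len(u))]*D[vv,uu][:,None]
    return p+r@M.T,uu,vv
for n in ['top','scene']:
    P,u,v=cloud(n)
    def rep(name,m):
        Q=P[m]; c,sz,a=cv2.minAreaRect(Q[:,:2].astype(np.float32)); print(n,name,m.sum(),np.round(c,4),np.round(sz,3),a,'z',np.round(np.percentile(Q[:,2],[5,50,95]),4), 'mean',Q.mean(0).round(4))
    m=(P[:,2]>.168)&(P[:,2]<.2)&(abs(P[:,0]-.49)<.1)&(abs(P[:,1]+.163)<.05)
    rep('bar',m)
    m=(P[:,2]>.130)&(P[:,2]<.15)&(abs(P[:,0]-.49)<.2)&(abs(P[:,1]+.15)<.06)
    rep('beam',m)
    m=(P[:,2]>.09)&(P[:,2]<.1)&(abs(P[:,0]-.5)<.25)&(abs(P[:,1]+.03)<.3)
    rep('plat',m)
    m=(P[:,2]>.15)&(P[:,2]<.2)&(abs(P[:,0]-.54)<.1)&(abs(P[:,1]-.045)<.07)
    rep('racktop',m)
    m=(P[:,2]>.135)&(P[:,2]<.145)&(abs(P[:,0]-.5)<.25)&(abs(P[:,1]-.12)<.06)
    rep('fence',m)
    bx=P[(P[:,2]>.168)&(P[:,2]<.2)&(abs(P[:,0]-.49)<.1)&(abs(P[:,1]+.163)<.05)][:,:2]
    print(np.linalg.svd(bx-bx.mean(0),full_matrices=False)[2][0])
E
```

```text
top bar 292 [ 0.493  -0.1659] [0.013 0.094] 81.11448669433594 z [0.1735 0.1827 0.1858] mean [ 0.4923 -0.1649  0.182 ]
top beam 2397 [ 0.4989 -0.1292] [0.094 0.254] 80.80686950683594 z [0.1331 0.1393 0.1424] mean [ 0.495  -0.1463  0.1389]
top plat 13891 [ 0.512  -0.0468] [0.42  0.271] 80.9549560546875 z [0.0917 0.0947 0.0979] mean [ 0.5081 -0.0443  0.0947]
top racktop 1371 [0.5329 0.0498] [0.062 0.11 ] 78.85365295410156 z [0.1507 0.1541 0.1783] mean [0.5317 0.0495 0.1614]
top fence 586 [0.5344 0.096 ] [0.058 0.253] 80.84627532958984 z [0.1357 0.1383 0.1418] mean [0.5352 0.1118 0.1385]
[-0.98783355  0.15551488]
scene bar 232 [ 0.4956 -0.1625] [0.019 0.098] 82.91751861572266 z [0.1708 0.1814 0.1878] mean [ 0.4985 -0.1623  0.1803]
scene beam 1543 [ 0.5017 -0.1296] [0.089 0.259] 82.04074096679688 z [0.1323 0.1394 0.1444] mean [ 0.5059 -0.1453  0.1391]
scene plat 7238 [ 0.5142 -0.0436] [0.424 0.274] 80.99950408935547 z [0.0912 0.0952 0.099 ] mean [ 0.537  -0.0243  0.0952]
scene racktop 962 [0.5349 0.052 ] [0.065 0.112] 77.83644104003906 z [0.1511 0.1644 0.1797] mean [0.5419 0.0542 0.1648]
scene fence 451 [0.5405 0.0991] [0.059 0.252] 81.00526428222656 z [0.1355 0.1389 0.1435] mean [0.5453 0.1127 0.1391]
[ 0.98812754 -0.15363582]
```

```bash
python3 - <<'E'
import cv2
p=cv2.imread('pics/top0.png')[170:350,230:470]; cv2.imwrite('pics/topc.png',cv2.resize(p,None,fx=3.3,fy=3.3,interpolation=cv2.INTER_CUBIC))
p=cv2.imread('pics/scene0.png')[160:330,190:420]; cv2.imwrite('pics/scenec.png',cv2.resize(p,None,fx=3.4,fy=3.4,interpolation=cv2.INTER_CUBIC))
E
```

```text
(no output)
```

View pics/topc.png

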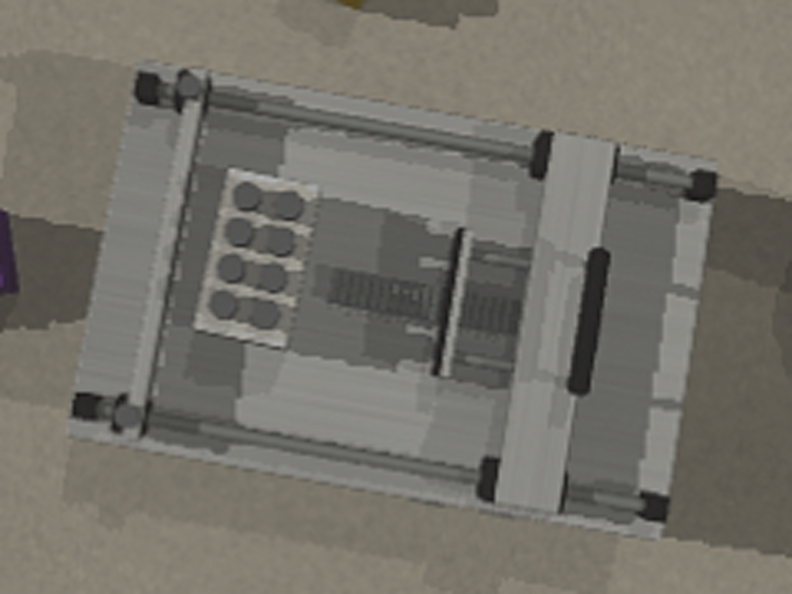

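View pics/scenec.png

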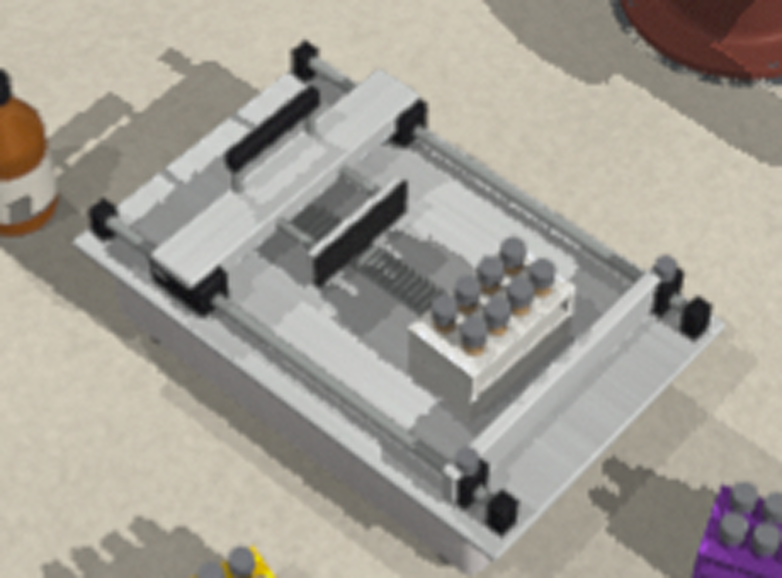

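```bash
cat > tgt.py <<'E'
from h import *
def turn():
    o=get_obs(); Rc=R.from_rotvec(o['tool_rot'])
    a=np.radians(9.05); y=np.array([np.sin(a),np.cos(a),0]); x=np.array([0,0,-1.])
    out=[]
    for s in (1,-1):
        z=s*y; M=np.c_[x,np.cross(z,x),z]; rv=(R.from_matrix(M)*Rc.inv()).as_rotvec(); out.append(rv)
    return o,out
if __name__=='__main__':
    o,out=turn(); print(o['t'],o['q'].round(3),o['tool_pos'],R.from_rotvec(o['tool_rot']).as_matrix().round(3)); print(np.round(out,3))
    print('to bar',np.array([.493,-.1655,.330])-o['tool_pos'], 'force',o['contact_force'],o['opening'])
E
python3 tgt.py
```

```text
1.05 [ 1.099  0.053  1.613 -0.     1.476 -0.119] [0.21593818 0.58649065 0.40471772] [[-0.    -0.938  0.346]
 [-0.     0.346  0.938]
 [-1.    -0.    -0.   ]]
[[ 0.     0.     0.195]
 [ 0.    -0.    -2.947]]
to bar [ 0.27706182 -0.75199065 -0.07471772] force [ 0.65056363  0.01993561 -0.76133065] 0.0855303437265407
```

Request:
{"op": "carry_out", "data": {"increments": [[[0,0,0.5],[0.36,-1,0],1],[[0,0,0.5],[0.36,-1,0],1],[[0,0,0.5],[0.36,-1,0],1],[[0,0,0.4],[0.36,-1,0],1],[[0,0,0],[0.36,-1,0],1],[[0,0,0],[0.36,-1,0],1],[[0,0,0],[0.36,-1,0],1],[[0,0,0],[0.36,-1,0],1]], "squeeze": 40}}

```text
t: 1.85
tool_pos: [0.274, 0.4224, 0.4048]
tool_rot: [-1.097, 1.276, 1.098]
contact_force: [0.4, 1.2, -0.2]
opening: 0.0853
```

Request:
{"op": "carry_out", "data": {"increments": [[[0,0,0],[0.36,-1,0],1],[[0,0,0],[0.36,-1,0],1],[[0,0,0],[0.36,-1,0],1],[[0,0,0],[0.36,-1,0],1],[[0,0,0],[0.36,-1,0],1],[[0,0,0],[0.36,-1,0],1],[[0,0,0],[0.36,-1,0],1],[[0,0,0],[0.36,-1,0],1]]}}

```text
t: 2.65
tool_pos: [0.3327, 0.2554, 0.406]
tool_rot: [-1.098, 1.271, 1.098]
contact_force: [0.7, -0.5, 0.0]
opening: 0.0855
```

Request:
{"op": "carry_out", "data": {"increments": [[[0,0,0],[0.36,-1,0],1],[[0,0,0],[0.36,-1,0],1],[[0,0,0],[0.36,-1,0],1],[[0,0,0],[0.36,-1,0],1],[[0,0,0],[0.36,-1,0],1],[[0,0,0],[0.36,-1,0],1],[[0,0,0],[0.36,-1,0],1],[[0,0,0],[0.36,-1,0],1]]}}

```text
t: 3.45
tool_pos: [0.3911, 0.0884, 0.4076]
tool_rot: [-1.1, 1.266, 1.095]
contact_force: [0.3, 0.6, -0.3]
opening: 0.0855
```

Request:
{"op": "carry_out", "data": {"increments": [[[0,0,0],[0.36,-1,0],1],[[0,0,0],[0.36,-1,0],1],[[0,0,0],[0.36,-1,0],1],[[0,0,0],[0.36,-1,0],1],[[0,0,0],[0.36,-1,0],1],[[0,0,0],[0.36,-1,0],1],[[0,0,0],[0.36,-1,0],1],[[0,0,0],[0.36,-1,0],1]]}}

```text
t: 4.25
tool_pos: [0.4496, -0.0789, 0.4092]
tool_rot: [-1.101, 1.263, 1.091]
contact_force: [0.1, -0.6, 0.8]
opening: 0.0853
```

```bash
python3 tgt.py
```

```text
4.25 [-0.339 -0.376  1.986  0.008  1.52  -1.76 ] [ 0.44964674 -0.07893471  0.40920658] [[ 0.014 -0.989  0.149]
 [ 0.004  0.149  0.989]
 [-1.    -0.013  0.005]]
[[-3.000e-03  1.400e-02 -8.000e-03]
 [-2.100e-02 -5.000e-03  3.133e+00]]
to bar [ 0.04335326 -0.08656529 -0.07920658] force [ 0.06656029 -0.57274959  0.83927143] 0.08531125349043264
```

Request:
{"op": "carry_out", "data": {"increments": [[[0,0,0],[0.5,-1,0],1],[[0,0.14,-0.08],[0.5,-1,0],1],[[0,0,0],[0.5,-1,0],1],[[0,0,0],[0.4,-0.9,0],1],[[0,0,0],[0.2,-0.4,0],1],[[0,0,0],[0,0,0],1]]}}

```text
t: 4.85
tool_pos: [0.4932, -0.1707, 0.4097]
tool_rot: [-1.087, 1.279, 1.091]
contact_force: [0.2, 0.5, -0.7]
opening: 0.0854
```

```bash
python3 tgt.py; python3 - <<'E'
from h import *
p,d=snap('wrist','wrist1.png'); np.save('wrist1.npy',d)
for q in ['bar_grip','carriage']:
  for r in tip_of('wrist',q)[:2]:
    print(q,r['p'],r['centre'],pt('wrist',r['centre'],d))
ms=masks_of('wrist','bar_grip')
for m in ms[:2]:
    v,u=np.nonzero(m['region']); print(m['p'],m['centre'],len(u))
c,P0,M=cam('wrist'); vv,uu=np.nonzero(d>0)
K=np.array([[c['fx'],0,c['cx']],[0,c['fy'],c['cy']],[0,0,1.]])
u=cv2.undistortPoints(np.stack([uu,vv],-1)[:,None].astype(float),K,np.array([c['k1'],0,0,0,0.]))[:,0]
P=P0+(np.c_[u,np.ones(len(u))]*d[vv,uu][:,None])@M.T
m=(P[:,2]>.175)&(P[:,2]<.195)&(abs(P[:,0]-.493)<.09)&(abs(P[:,1]+.165)<.04)
Q=P[m]; print(m.sum(),cv2.minAreaRect(Q[:,:2].astype(np.float32)),np.percentile(Q[:,2],[5,50,95]),Q.mean(0))
E
```

```text
4.85 [-0.476 -0.2    1.844  0.003  1.499 -1.886] [ 0.49315623 -0.17068652  0.40970286] [[ 0.    -0.987  0.161]
 [ 0.003  0.161  0.987]
 [-1.     0.     0.003]]
[[-3.000e-03  0.000e+00  4.000e-03]
 [ 0.000e+00  5.000e-03 -3.138e+00]]
to bar [-0.00015623  0.00518652 -0.07970286] force [ 0.22341019  0.50216102 -0.73558422] 0.08542389989789717
bar_grip 0.82 [325.6, 251.5] [ 0.48843166 -0.16346663  0.18351532]
carriage 0.65 [333.0, 222.9] [ 0.47092387 -0.15592768  0.18315549]
0.7 [324.7, 247.1] 2712
2640 ((0.49277520179748535, -0.162541925907135), (0.012001420371234417, 0.09357764571905136), 80.77626037597656) [0.18089638 0.18313801 0.18428071] [ 0.48891727 -0.16220396  0.18296001]
```

View pics/wrist1.png

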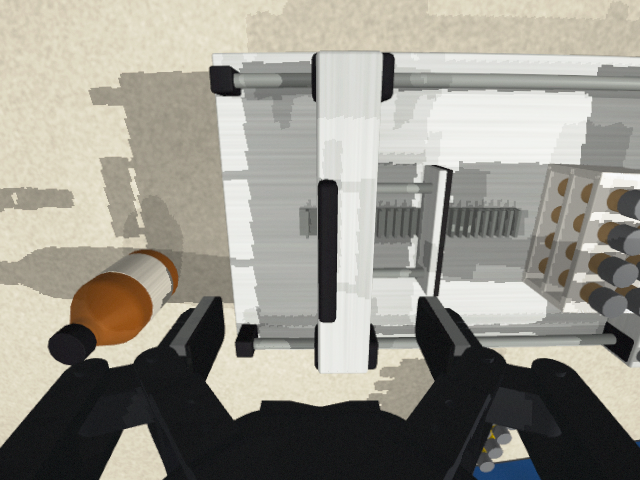

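Request:
{"op": "carry_out", "data": {"increments": [[[0,0,0],[0,0.35,-0.6],1],[[0,0,0],[0,0,-0.9],1],[[0,0,0],[0,0,-0.9],1],[[0,0,0],[0,0,-0.9],1],[[0,0,0],[0,0,-0.5],1],[[0,0,0],[0,0,0],1]]}}

```text
t: 5.65
tool_pos: [0.4909, -0.1561, 0.3286]
tool_rot: [-1.092, 1.275, 1.097]
contact_force: [-0.6, 0.0, 0.0]
opening: 0.0853
```

```bash
python3 tgt.py; python3 - <<'E'
from h import *
snap('wrist','wrist2.png')
E
```

```text
5.65 [-0.453 -0.154  1.941  0.005  1.355 -1.871] [ 0.49086324 -0.15606813  0.32858603] [[ 0.001 -0.988  0.154]
 [ 0.005  0.154  0.988]
 [-1.    -0.     0.005]]
[[-5.000e-03  1.000e-03 -3.000e-03]
 [-1.000e-03 -7.000e-03  3.138e+00]]
to bar [ 0.00213676 -0.00943187  0.00141397] force [-0.63179974  0.01479191  0.04337355] 0.08530023676942784
```

View pics/wrist2.png

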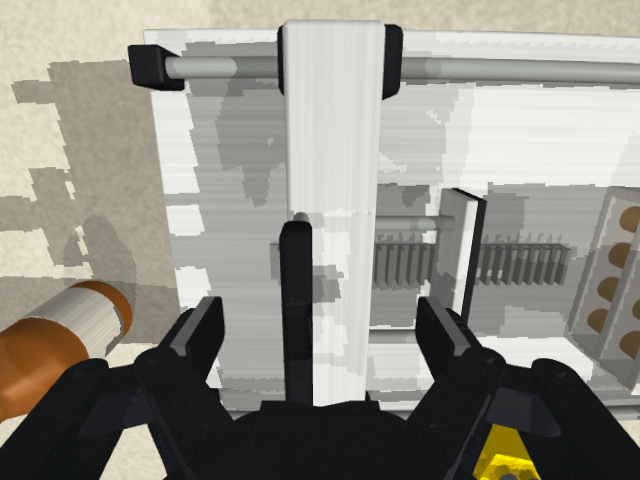

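Request:
{"op": "carry_out", "data": {"increments": [[[0,0,0],[0.05,-0.37,0.05],1],[[0,0,0],[0,0,0],1]]}}

```text
t: 5.9
tool_pos: [0.4925, -0.1638, 0.332]
tool_rot: [-1.095, 1.273, 1.094]
contact_force: [0.7, 0.1, -0.3]
opening: 0.0854
```

```bash
python3 tgt.py
```

```text
5.9 [-0.465 -0.148  1.93   0.005  1.357 -1.884] [ 0.49254533 -0.16382948  0.33201884] [[ 0.004 -0.988  0.153]
 [ 0.003  0.153  0.988]
 [-1.    -0.003  0.004]]
[[-3.000e-03  4.000e-03 -4.000e-03]
 [-6.000e-03 -5.000e-03  3.137e+00]]
to bar [ 0.00045467 -0.00167052 -0.00201884] force [ 0.73861887  0.07662512 -0.34582735] 0.08536844389858743
```

Close on it.

Request:
{"op": "carry_out", "data": {"increments": [[[0,0,0],[0,0,-0.1],0],[[0,0,0],[0,0,0],0],[[0,0,0],[0,0,0],0],[[0,0,0],[0,0,0],0],[[0,0,0],[0,0,0],0],[[0,0,0],[0,0,0],0],[[0,0,0],[0,0,0],0]], "squeeze": 50}}

```text
t: 6.6
tool_pos: [0.4932, -0.1648, 0.3328]
tool_rot: [-1.097, 1.272, 1.089]
contact_force: [-0.1, -0.5, -0.6]
opening: 0.0112
```

```bash
python3 tgt.py; python3 - <<'E'
from h import *
snap('wrist','wrist3.png')
E
```

```text
6.6 [-0.466 -0.147  1.928  0.004  1.353 -1.883] [ 0.4932475  -0.16480294  0.33280431] [[ 0.008 -0.988  0.154]
 [ 0.     0.154  0.988]
 [-1.    -0.008  0.002]]
[[-0.000e+00  8.000e-03 -3.000e-03]
 [-1.300e-02 -1.000e-03  3.139e+00]]
to bar [-0.0002475  -0.00069706 -0.00280431] force [-0.07428784 -0.50797526 -0.58445188] 0.011232766546294093
```

View pics/wrist3.png

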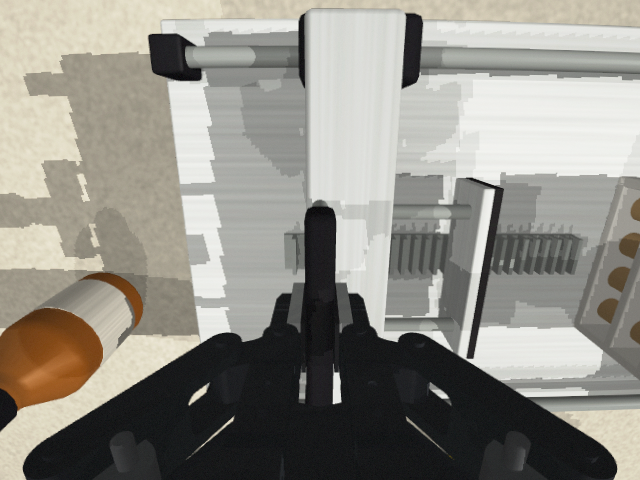

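Request:
{"op": "carry_out", "data": {"increments": [[[0,0,0],[0,0,0.2],0],[[0,0,0],[0,0,0.2],0],[[0,0,0],[0,0,0],0]]}}

```text
t: 6.95
tool_pos: [0.4931, -0.1647, 0.3387]
tool_rot: [-1.097, 1.272, 1.089]
contact_force: [3.0, -1.6, -6.0]
opening: 0.011
```

```bash
python3 tgt.py
```

```text
6.95 [-0.467 -0.153  1.923  0.004  1.364 -1.883] [ 0.4931083  -0.16472682  0.33872613] [[ 0.008 -0.988  0.155]
 [ 0.001  0.155  0.988]
 [-1.    -0.008  0.002]]
[[-1.000e-03  8.000e-03 -3.000e-03]
 [-1.300e-02 -1.000e-03  3.139e+00]]
to bar [-0.0001083  -0.00077318 -0.00872613] force [ 3.00225579 -1.56974708 -5.996667  ] 0.010972101566696936
```

Request:
{"op": "carry_out", "data": {"increments": [[[0,0,0],[0,0,0.15],0],[[0,0,0],[0,0,0],0],[[0,0,0],[0,0,0],0]]}}

```text
t: 7.25
tool_pos: [0.4931, -0.1647, 0.3407]
tool_rot: [-1.097, 1.271, 1.089]
contact_force: [4.0, -2.3, -6.2]
opening: 0.0109
```

```bash
python3 tgt.py; python3 - <<'E'
from h import *
p,d=snap('top','top2.png')
c,P0,M=cam('top'); vv,uu=np.nonzero(d>0)
K=np.array([[c['fx'],0,c['cx']],[0,c['fy'],c['cy']],[0,0,1.]])
u=cv2.undistortPoints(np.stack([uu,vv],-1)[:,None].astype(float),K,np.array([c['k1'],0,0,0,0.]))[:,0]
def sel(d):
    P=P0+(np.c_[u,np.ones(len(u))]*d[vv,uu][:,None])@M.T
    return P
P=sel(d); a=np.radians(9.05); B=P[:,:2]-[.493,-.165]
X=B@[np.cos(a),-np.sin(a)]; Y=B@[np.sin(a),np.cos(a)]
for lo,hi in ((-.046,-.02),(.02,.046)):
    m=(X>lo)&(X<hi)&(abs(Y)<.008); print(lo,np.percentile(P[m,2],[5,25,50,75,95]).round(4))
    d0=np.load('top0.npy'); Q=sel(d0)[m]; print('  before',np.percentile(Q[:,2],[5,25,50,75,95]).round(4))
E
```

```text
7.25 [-0.466 -0.155  1.922  0.005  1.368 -1.883] [ 0.49311177 -0.16466407  0.34074669] [[ 0.009 -0.988  0.155]
 [ 0.001  0.155  0.988]
 [-1.    -0.008  0.002]]
[[-1.000e-03  9.000e-03 -3.000e-03]
 [-1.300e-02 -2.000e-03  3.139e+00]]
to bar [-0.00011177 -0.00083593 -0.01074669] force [ 3.97985281 -2.29136996 -6.24778867] 0.010888014437872254
-0.046 [0.1905 0.4026 0.4657 0.4754 0.4807]
  before [-0.0033  0.      0.0921  0.0956  0.1838]
0.02 [0.4619 0.4702 0.4745 0.4777 0.4799]
  before [-0.0024 -0.0006  0.0017  0.0938  0.0968]
```

Request:
{"op": "carry_out", "data": {"increments": [[[0,0,0],[0,0,0.06],0],[[0,0,0],[0,0,0],0]]}}

```text
t: 7.5
tool_pos: [0.4931, -0.1646, 0.3418]
tool_rot: [-1.097, 1.271, 1.089]
contact_force: [3.3, -0.8, -6.8]
opening: 0.011
```

```bash
python3 tgt.py; python3 - <<'E'
from h import *
p,d=snap('wrist','wrist4.png'); a=cv2.imread('pics/wrist3.png')
cv2.imwrite('pics/cmp.png',np.hstack([a[150:450,200:560],p[150:450,200:560]]))
E
```

```text
7.5 [-0.466 -0.156  1.921  0.005  1.37  -1.883] [ 0.49311552 -0.16464881  0.34184537] [[ 0.008 -0.988  0.155]
 [ 0.001  0.155  0.988]
 [-1.    -0.008  0.002]]
[[-1.000e-03  8.000e-03 -3.000e-03]
 [-1.300e-02 -2.000e-03  3.139e+00]]
to bar [-0.00011552 -0.00085119 -0.01184537] force [ 3.34199997 -0.7688604  -6.79500552] 0.010968027420182536
```

View pics/cmp.png

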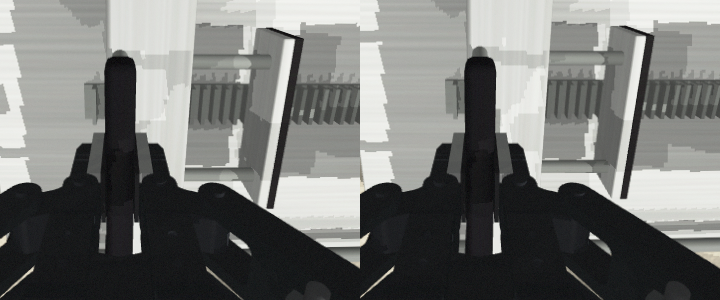

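Request:
{"op": "carry_out", "data": {"increments": [[[0,0,0],[0.03,0.2,0],0],[[0,0,0],[0.06,0.4,0],0],[[0,0,0],[0.06,0.4,0],0],[[0,0,0],[0.06,0.4,0],0],[[0,0,0],[0,0,0],0]]}}

```text
t: 8.05
tool_pos: [0.4972, -0.1379, 0.3423]
tool_rot: [-1.102, 1.278, 1.084]
contact_force: [4.3, 0.2, -7.8]
opening: 0.0111
```

```bash
cat > st.py <<'E'
from h import *
o=get_obs(); a=np.radians(9.05); d=o['tool_pos']-[.4931,-.1646,.3328]; f=o['contact_force']
print('t',o['t'],'along',1e3*(d[0]*np.sin(a)+d[1]*np.cos(a)),'across',1e3*(d[0]*np.cos(a)-d[1]*np.sin(a)),'lift',1e3*d[2],'F along',f[0]*np.sin(a)+f[1]*np.cos(a),'Fx',f[0]*np.cos(a)-f[1]*np.sin(a),'Fz',f[2],'open',o['opening'])
E
python3 st.py
```

```text
t 8.05 along 27.012270121070284 across -0.1657209516063487 lift 9.469328263735143 F along 0.8552804710360893 Fx 4.19385224352178 Fz -7.83648879664735 open 0.011136057512935178
```

Request:
{"op": "carry_out", "data": {"increments": [[[0,0,0],[0.06,0.4,0],0],[[0,0,0],[0.06,0.4,0],0],[[0,0,0],[0.06,0.4,-0.03],0],[[0,0,0],[0.06,0.4,0],0],[[0,0,0],[0.03,0.2,0],0],[[0,0,0],[0,0,0],0]]}}

```text
t: 8.65
tool_pos: [0.5025, -0.1038, 0.342]
tool_rot: [-1.107, 1.285, 1.078]
contact_force: [4.8, -0.4, -6.7]
opening: 0.011
```

```bash
python3 st.py
```

```text
t 8.65 along 61.482138104237436 across -0.3191716199817778 lift 9.203140137677979 F along 0.34497191693584905 Fx 4.841748287465211 Fz -6.670917663441269 open 0.011022659611900427
```

Request:
{"op": "carry_out", "data": {"increments": [[[0,0,0],[0.04,0.25,0],0],[[0,0,0],[0.04,0.25,0],0],[[0,0,0],[0.04,0.25,0],0],[[0,0,0],[0.03,0.2,0],0],[[0,0,0],[0,0,0],0]]}}

```text
t: 9.15
tool_pos: [0.5053, -0.0861, 0.3419]
tool_rot: [-1.108, 1.287, 1.076]
contact_force: [5.0, -1.3, -6.1]
opening: 0.0109
```

```bash
python3 st.py; python3 tgt.py; python3 - <<'E'
from h import *
snap('wrist','wrist5.png')
E
```

```text
t 9.15 along 79.41311104176715 across -0.25158067652427885 lift 9.138828816365407 F along -0.4929276609864942 Fx 5.17000618789204 Fz -6.077950614811665 open 0.01085656639216765
9.15 [-0.311 -0.175  1.937 -0.016  1.368 -1.719] [ 0.50534294 -0.08613589  0.34193883] [[ 0.007 -0.987  0.159]
 [-0.019  0.159  0.987]
 [-1.    -0.01  -0.017]]
[[ 1.90e-02  7.00e-03  1.00e-03]
 [ 1.10e-02 -2.90e-02 -3.14e+00]]
to bar [-0.01234294 -0.07936411 -0.01193883] force [ 5.0281114  -1.30001441 -6.07795061] 0.01085656639216765
```

View pics/wrist5.png

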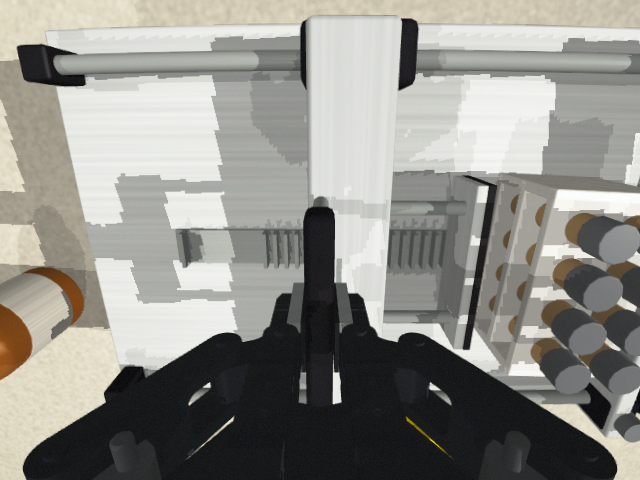

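Request:
{"op": "carry_out", "data": {"increments": [[[0.1,0,0],[0,0,0],0],[[0.09,0.05,0],[0,0,0],0],[[0,0,0],[0.02,0.12,0],0],[[0,0,0],[0.02,0.12,0],0],[[0,0,0],[0.02,0.12,0],0],[[0,0,0],[0,0,0],0]]}}

```text
t: 9.8
tool_pos: [0.507, -0.0806, 0.3425]
tool_rot: [-1.096, 1.279, 1.085]
contact_force: [4.1, -0.5, -6.6]
opening: 0.011
```

```bash
python3 st.py; python3 tgt.py|tail -3
```

```text
t 9.8 along 85.16433348039347 across 0.47244853050821756 lift 9.743029953607763 F along 0.097926668764856 Fx 4.102118220140663 Fz -6.6412741919616 open 0.0110190228693335
[[ 4.00e-03  5.00e-03  2.00e-03]
 [ 7.00e-03 -6.00e-03 -3.14e+00]]
to bar [-0.0139626  -0.08492985 -0.01254303] force [ 4.0664563  -0.5485405  -6.64127419] 0.0110190228693335
```

Request:
{"op": "carry_out", "data": {"increments": [[[0,0,0],[0.02,0.12,-0.03],0],[[0,0,0],[0.02,0.12,0],0],[[0,0,0],[0.02,0.12,0],0],[[0,0,0],[0.02,0.12,0],0]]}}

```text
t: 10.2
tool_pos: [0.5086, -0.0706, 0.3419]
tool_rot: [-1.097, 1.281, 1.085]
contact_force: [3.1, -4.0, -6.8]
opening: 0.011
```

```bash
python3 st.py; python3 tgt.py|tail -3
```

```text
t 10.2 along 95.21674239661216 across 0.4923926183741847 lift 9.070281267473113 F along -3.5020491950037136 Fx 3.701287837709616 Fz -6.759817459323971 open 0.011002717420601176
[[ 6.00e-03  4.00e-03  2.00e-03]
 [ 7.00e-03 -9.00e-03 -3.14e+00]]
to bar [-0.01556351 -0.09485398 -0.01187028] force [ 3.1043527  -4.04065274 -6.75981746] 0.011002717420601176
```

Request:
{"op": "carry_out", "data": {"increments": [[[0,0,0],[0.02,0.12,0],0],[[0,0,0],[0.02,0.12,0],0],[[0,0,0],[0.02,0.12,0],0],[[0,0,0],[0.02,0.12,0],0]]}}

```text
t: 10.6
tool_pos: [0.5102, -0.0608, 0.3419]
tool_rot: [-1.099, 1.283, 1.084]
contact_force: [3.0, -4.4, -6.6]
opening: 0.011
```

```bash
python3 st.py; python3 tgt.py|tail -3
```

```text
t 10.6 along 105.2201088764962 across 0.5464873592968649 lift 9.111185070740714 F along -3.911686350132775 Fx 3.648135357787373 Fz -6.623138908332837 open 0.011040258440833176
[[ 9.00e-03  4.00e-03  2.00e-03]
 [ 6.00e-03 -1.30e-02 -3.14e+00]]
to bar [-0.01719042 -0.10472431 -0.01191119] force [ 2.98742747 -4.43682981 -6.62313891] 0.011040258440833176
```

Request:
{"op": "carry_out", "data": {"increments": [[[0.02,0,0],[0.02,0.1,0],0],[[0.02,0,0],[0.015,0.1,0],0],[[0.02,0,0],[0.015,0.1,0],0]]}}

```text
t: 10.9
tool_pos: [0.5113, -0.0548, 0.342]
tool_rot: [-1.096, 1.282, 1.085]
contact_force: [2.7, -4.5, -6.7]
opening: 0.011
```

```bash
python3 st.py; python3 tgt.py|tail -3
```

```text
t 10.9 along 111.25465387892697 across 0.662446406531285 lift 9.24113070835042 F along -4.04312024556877 Fx 3.4027577807100076 Fz -6.670233107594798 open 0.011027890855727977
[[ 6.00e-03  3.00e-03  2.00e-03]
 [ 5.00e-03 -9.00e-03 -3.14e+00]]
to bar [-0.01825415 -0.11066549 -0.01204113] force [ 2.72443042 -4.52803056 -6.67023311] 0.011027890855727977
```

Request:
{"op": "carry_out", "data": {"increments": [[[0.02,0,0],[0.015,0.1,0],0],[[0.02,0,0],[0.015,0.1,0],0],[[0.02,0,0],[0.015,0.1,0],0]]}}

```text
t: 11.2
tool_pos: [0.5122, -0.049, 0.3422]
tool_rot: [-1.095, 1.28, 1.087]
contact_force: [3.4, -3.4, -6.7]
opening: 0.0109
```

```bash
python3 st.py; python3 tgt.py|tail -3
```

```text
t 11.2 along 117.12215005439712 across 0.7156224816447544 lift 9.435172122108426 F along -2.7973280351728955 Fx 3.9266621334760736 Fz -6.727293973798716 open 0.010908129669853056
[[ 3.00e-03  4.00e-03  2.00e-03]
 [ 6.00e-03 -5.00e-03 -3.14e+00]]
to bar [-0.0192296  -0.11645158 -0.01223517] force [ 3.43777146 -3.38015488 -6.72729397] 0.010908129669853056
```

Request:
{"op": "carry_out", "data": {"increments": [[[0,0,0],[0.01,0.1,0],0],[[0.02,0,0],[0.01,0.1,0],0],[[0.02,0,0],[0.01,0.1,-0.01],0]]}}

```text
t: 11.5
tool_pos: [0.513, -0.0432, 0.3423]
tool_rot: [-1.095, 1.279, 1.086]
contact_force: [2.9, -4.6, -6.6]
opening: 0.011
```

```bash
python3 st.py; python3 tgt.py|tail -3
```

```text
t 11.5 along 122.97894227135828 across 0.5799281659396929 lift 9.494722866862205 F along -4.12937971550971 Fx 3.6137918120586447 Fz -6.643133630005999 open 0.011043231384946199
[[ 3.00e-03  4.00e-03  2.00e-03]
 [ 7.00e-03 -5.00e-03 -3.14e+00]]
to bar [-0.02001684 -0.12225681 -0.01229472] force [ 2.91926908 -4.6464111  -6.64313363] 0.011043231384946199
```

Request:
{"op": "carry_out", "data": {"increments": [[[0.02,0,0],[0.01,0.1,0],0],[[0.02,0,0],[0.01,0.1,0],0]]}}

```text
t: 11.7
tool_pos: [0.5135, -0.0401, 0.3425]
tool_rot: [-1.096, 1.281, 1.085]
contact_force: [3.0, -6.9, -6.4]
opening: 0.0115
```

```bash
python3 st.py; python3 tgt.py|tail -3
```

```text
t 11.7 along 126.15527945900592 across 0.5513968902219439 lift 9.712999641538932 F along -6.340797619864249 Fx 4.045609405410832 Fz -6.411937487552598 open 0.01147030086812717
[[ 5.00e-03  4.00e-03  2.00e-03]
 [ 7.00e-03 -8.00e-03 -3.14e+00]]
to bar [-0.02048829 -0.1253981  -0.012513  ] force [ 2.99786326 -6.89822338 -6.41193749] 0.01147030086812717
```

Request:
{"op": "carry_out", "data": {"increments": [[[0.02,0,0],[0.01,0.1,-0.02],0],[[0.02,0,0],[0.01,0.1,0],0]]}}

```text
t: 11.9
tool_pos: [0.5139, -0.0375, 0.3424]
tool_rot: [-1.099, 1.283, 1.083]
contact_force: [3.0, -8.8, -5.5]
opening: 0.0109
```

```bash
python3 st.py; python3 tgt.py|tail -3
```

```text
t 11.9 along 128.79777711979722 across 0.5286600564379795 lift 9.553648431764483 F along -8.253896977549415 Fx 4.385472665958121 Fz -5.514613195116457 open 0.010865943997490713
[[ 9.00e-03  4.00e-03  2.00e-03]
 [ 6.00e-03 -1.30e-02 -3.14e+00]]
to bar [-0.0208815  -0.12801128 -0.01235365] force [ 3.03257222 -8.84096666 -5.5146132 ] 0.010865943997490713
```

Request:
{"op": "carry_out", "data": {"increments": [[[0.02,0,0],[0.01,0.1,0],0],[[0.02,0,0],[0.01,0.1,0],0]]}}

```text
t: 12.1
tool_pos: [0.5142, -0.0352, 0.3426]
tool_rot: [-1.101, 1.287, 1.081]
contact_force: [1.7, -9.0, -6.6]
opening: 0.0111
```

```bash
python3 st.py; python3 tgt.py|tail -3
```

```text
t 12.1 along 131.11931905940173 across 0.5210444514454176 lift 9.784633706659108 F along -8.592118876438674 Fx 3.058383789598042 Fz -6.575126472707417 open 0.011076211917714742
[[ 1.300e-02  3.000e-03  3.000e-03]
 [ 5.000e-03 -2.000e-02 -3.139e+00]]
to bar [-0.02123915 -0.13030512 -0.01258463] force [ 1.66880261 -8.96623199 -6.57512647] 0.011076211917714742
```

Request:
{"op": "carry_out", "data": {"increments": [[[0.04,0,0],[0.01,0.1,-0.02],0],[[0.04,0,0],[0.01,0.1,0],0],[[0,0,0],[0,0,0],0]]}}

```text
t: 12.4
tool_pos: [0.5145, -0.0339, 0.3424]
tool_rot: [-1.102, 1.291, 1.079]
contact_force: [1.8, -6.7, -6.9]
opening: 0.0111
```

```bash
python3 st.py; python3 tgt.py|tail -3
```

```text
t 12.4 along 132.48659630627833 across 0.6151112202368476 lift 9.640949520359488 F along -6.316126480643441 Fx 2.822990837540878 Fz -6.937651240650055 open 0.011131788448262774
[[ 1.600e-02  2.000e-03  4.000e-03]
 [ 3.000e-03 -2.600e-02 -3.138e+00]]
to bar [-0.02154711 -0.13164058 -0.01244095] force [ 1.7943452  -6.68154595 -6.93765124] 0.011131788448262774
```

Request:
{"op": "carry_out", "data": {"increments": [[[0.04,0,0],[0.01,0.1,-0.01],0],[[0.04,0,0],[0.01,0.1,0],0],[[0,0,0],[0,0,0],0]]}}

```text
t: 12.7
tool_pos: [0.5148, -0.0327, 0.3425]
tool_rot: [-1.104, 1.294, 1.077]
contact_force: [1.7, -6.2, -7.1]
opening: 0.0114
```

```bash
python3 st.py; python3 tgt.py|tail -3
```

```text
t 12.7 along 133.70354758577602 across 0.718632789125838 lift 9.69298185846018 F along -5.88423007425136 Fx 2.6454166616479537 Fz -7.118074956408778 open 0.011424560194027059
[[ 2.000e-02  1.000e-03  5.000e-03]
 [ 1.000e-03 -3.100e-02 -3.137e+00]]
to bar [-0.02184076 -0.13282609 -0.01249298] force [ 1.68691729 -6.22709426 -7.11807496] 0.011424560194027059
```

Request:
{"op": "carry_out", "data": {"increments": [[[0.1,0,0],[0.01,0.1,0],0],[[0.1,0,0],[0.01,0.1,0],0]]}}

```text
t: 12.9
tool_pos: [0.5153, -0.0312, 0.3428]
tool_rot: [-1.097, 1.289, 1.082]
contact_force: [2.9, -13.3, -6.2]
opening: 0.0113
```

```bash
python3 st.py; python3 tgt.py|tail -3
```

```text
t 12.9 along 135.19600929561267 across 0.9412673141845525 lift 10.044508793824125 F along -12.647411587687747 Fx 4.931566091253699 Fz -6.235871452112711 open 0.011252133587680712
[[ 1.100e-02  1.000e-03  5.000e-03]
 [ 1.000e-03 -1.700e-02 -3.136e+00]]
to bar [-0.02229539 -0.13426496 -0.01284451] force [  2.88078387 -13.26568688  -6.23587145] 0.011252133587680712
```

Request:
{"op": "carry_out", "data": {"increments": [[[0.1,0,0],[0.01,0.1,0],0],[[0.1,0,0],[0.01,0.1,0],0]]}}

```text
t: 13.1
tool_pos: [0.5157, -0.0304, 0.3432]
tool_rot: [-1.092, 1.285, 1.085]
contact_force: [0.9, -12.9, -6.7]
opening: 0.0111
```

```bash
python3 st.py; python3 tgt.py|tail -3
```

```text
t 13.1 along 136.06733871515385 across 1.1898256815753259 lift 10.438360305998318 F along -12.54861103341075 Fx 2.916133732736649 Fz -6.667149573367219 open 0.011140738317237702
[[ 0.005  0.     0.005]
 [ 0.    -0.007 -3.136]]
to bar [-0.02267791 -0.13508634 -0.01323836] force [  0.90598168 -12.85109614  -6.66714957] 0.011140738317237702
```

Request:
{"op": "carry_out", "data": {"increments": [[[0.06,0,0],[0,0.08,-0.05],0],[[0.06,0,0],[0,0.08,-0.02],0]]}}

```text
t: 13.3
tool_pos: [0.5157, -0.0302, 0.3423]
tool_rot: [-1.092, 1.286, 1.085]
contact_force: [2.3, -11.9, -6.8]
opening: 0.0111
```

```bash
python3 st.py; python3 tgt.py|tail -3
```

```text
t 13.3 along 136.27014237575355 across 1.192537284826361 lift 9.476732139672206 F along -11.387603367278407 Fx 4.17668840348026 Fz -6.831594369292981 open 0.011135170276305586
[[ 0.006  0.     0.006]
 [ 0.    -0.009 -3.136]]
to bar [-0.02271248 -0.13528619 -0.01227673] force [  2.33346652 -11.90282195  -6.83159437] 0.011135170276305586
```

Request:
{"op": "carry_out", "data": {"increments": [[[0.09,0,0],[0,0.1,0],0],[[0.09,0,0],[0,0.1,0],0]]}}

```text
t: 13.5
tool_pos: [0.5158, -0.0297, 0.3428]
tool_rot: [-1.09, 1.284, 1.086]
contact_force: [2.7, -13.3, -6.0]
opening: 0.0112
```

```bash
python3 st.py; python3 tgt.py|tail -3
```

```text
t 13.5 along 136.793622616377 across 1.2086233468279404 lift 10.044246361536114 F along -12.685937689171359 Fx 4.739223735070037 Fz -5.992778356893147 open 0.011178996533744155
[[ 3.000e-03  0.000e+00  6.000e-03]
 [ 1.000e-03 -5.000e-03 -3.136e+00]]
to bar [-0.02281071 -0.13580063 -0.01284425] force [  2.68477588 -13.27347864  -5.99277836] 0.011178996533744155
```

Request:
{"op": "carry_out", "data": {"increments": [[[0.09,0,0],[0,0.11,-0.03],0],[[0.09,0,0],[0,0.11,-0.02],0]]}}

```text
t: 13.7
tool_pos: [0.5159, -0.0291, 0.3425]
tool_rot: [-1.089, 1.283, 1.086]
contact_force: [2.0, -14.3, -7.3]
opening: 0.011
```

```bash
python3 st.py; python3 tgt.py|tail -3
```

```text
t 13.7 along 137.42360150200747 across 1.200944792262508 lift 9.70791939403004 F along -13.833498576773287 Fx 4.206673614589079 Fz -7.272562332764449 open 0.01104797419877741
[[ 2.000e-03  1.000e-03  6.000e-03]
 [ 1.000e-03 -3.000e-03 -3.136e+00]]
to bar [-0.02290222 -0.13642397 -0.01250792] force [  1.97834812 -14.32298588  -7.27256233] 0.01104797419877741
```

Request:
{"op": "carry_out", "data": {"increments": [[[0.07,0,0],[0,0.08,0],0],[[0.07,0,0],[0,0.08,0],0]]}}

```text
t: 13.9
tool_pos: [0.5159, -0.0291, 0.343]
tool_rot: [-1.089, 1.283, 1.086]
contact_force: [3.0, -11.8, -7.5]
opening: 0.0112
```

```bash
python3 st.py; python3 tgt.py|tail -3
```

```text
t 13.9 along 137.38863134258267 across 1.2434665779149958 lift 10.186888051479437 F along -11.161482651601668 Fx 4.767952039054812 Fz -7.510238482358016 open 0.011190776824311943
[[ 2.000e-03  0.000e+00  6.000e-03]
 [ 1.000e-03 -3.000e-03 -3.135e+00]]
to bar [-0.02293871 -0.13638275 -0.01298689] force [  2.95293773 -11.77251971  -7.51023848] 0.011190776824311943
```

Request:
{"op": "carry_out", "data": {"increments": [[[0.08,0,0],[0,0.09,-0.2],0],[[0.08,0,0],[0,0.09,-0.2],0]]}}

```text
t: 14.1
tool_pos: [0.516, -0.0291, 0.336]
tool_rot: [-1.089, 1.283, 1.086]
contact_force: [1.2, -13.6, -5.3]
opening: 0.0109
```

```bash
python3 st.py; python3 tgt.py|tail -3
```

```text
t 14.1 along 137.45543899281117 across 1.2727837335166012 lift 3.2097329161729915 F along -13.205109866442392 Fx 3.3061644866587874 Fz -5.2540445761045484 open 0.010892851934263674
[[ 2.000e-03  0.000e+00  6.000e-03]
 [ 0.000e+00 -3.000e-03 -3.136e+00]]
to bar [-0.02297817 -0.13644411 -0.00600973] force [  1.18789226 -13.56077292  -5.25404458] 0.010892851934263674
```

Request:
{"op": "carry_out", "data": {"increments": [[[0.05,0,0],[0,0.06,-0.12],0],[[0.05,0,0],[0,0.05,0],0]]}}

```text
t: 14.3
tool_pos: [0.516, -0.0292, 0.334]
tool_rot: [-1.089, 1.283, 1.087]
contact_force: [2.0, -7.9, -5.8]
opening: 0.0112
```

```bash
python3 st.py
```

```text
t 14.3 along 137.2903783731176 across 1.3177655551613667 lift 1.1568828459512792 F along -7.499834272797687 Fx 3.2307203393970796 Fz -5.847067074001121 open 0.011165864789713032
```

Request:
{"op": "carry_out", "data": {"increments": [[[0,0,0],[0,0,-0.06],0],[[0,0,0],[0,0,0],0],[[0,0,0],[0,0,0],0.3],[[0,0,0],[0,0,0],0.6],[[0,0,0],[0,0,0],0.7],[[0,0,0],[0,0,0],0.7]]}}

```text
t: 14.9
tool_pos: [0.5162, -0.028, 0.3364]
tool_rot: [-1.088, 1.282, 1.088]
contact_force: [0.0, 0.1, -0.7]
opening: 0.0594
```

```bash
python3 st.py;  python3 - <<'E'
from h import *
snap('wrist','wrist6.png')
E
```

```text
t 14.9 along 138.52674336899778 across 1.3524851342713966 lift 3.5604716286314897 F along 0.09007568043371303 Fx -0.011948121336203668 Fz -0.748676073164684 open 0.05941504335751313
```

View pics/wrist6.png

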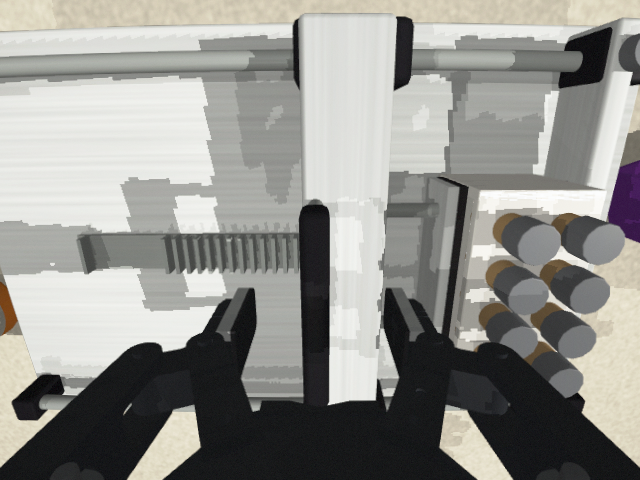

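Request:
{"op": "carry_out", "data": {"increments": [[[0,0,0],[0,-0.1,0.5],1],[[0,0,0],[0,0,0.9],1],[[0,0,0],[0,0,0.9],1],[[0,0,0],[0,0,0.9],1],[[0,0,0],[0,0,0.7],1],[[0,0,0],[0,0,0],1]]}}

```text
t: 15.55
tool_pos: [0.5158, -0.0303, 0.4208]
tool_rot: [-1.088, 1.281, 1.088]
contact_force: [1.4, 0.1, 0.2]
opening: 0.0855
```

```bash
python3 st.py; python3 - <<'E'
from h import *
p,d=snap('wrist','wrist7.png'); 
q,ds=snap('scene','scene7.png')
cv2.imwrite('pics/scenec7.png',cv2.resize(q[140:330,190:440],None,fx=3.1,fy=3.1,interpolation=cv2.INTER_CUBIC))
c,P0,M=cam('wrist'); vv,uu=np.nonzero(d>0)
K=np.array([[c['fx'],0,c['cx']],[0,c['fy'],c['cy']],[0,0,1.]])
u=cv2.undistortPoints(np.stack([uu,vv],-1)[:,None].astype(float),K,np.array([c['k1'],0,0,0,0.]))[:,0]
P=P0+(np.c_[u,np.ones(len(u))]*d[vv,uu][:,None])@M.T
a=np.radians(9.05); B=P[:,:2]-[.513,-.0455]; X=B@[np.cos(a),-np.sin(a)]; Y=B@[np.sin(a),np.cos(a)]
m=(P[:,2]>.175)&(P[:,2]<.2)&(abs(X)<.06)&(Y>-.03)&(Y<.05)
print(m.sum(),'bar Y',np.percentile(Y[m],[2,50,98]).round(4),'X',np.percentile(X[m],[2,98]).round(4),'z',np.percentile(P[m,2],[5,50,95]).round(4))
m=(P[:,2]>.173)&(P[:,2]<.19)&(abs(X)<.08)&(Y>.06)&(Y<.2); print('tubes',m.sum(),np.percentile(Y[m],[1,99]).round(4),P[m,2].max())
m=(P[:,2]>.149)&(P[:,2]<.157)&(abs(X)<.08)&(Y>.06)&(Y<.2); print('rack body',m.sum(),np.percentile(Y[m],[1,99]).round(4),cv2.minAreaRect(np.c_[X[m],Y[m]].astype(np.float32)))
m=(P[:,2]>.105)&(P[:,2]<.143)&(abs(X)<.045)&(Y>.04)&(Y<.12); h=np.histogram(Y[m],np.arange(.04,.12,.004)); print(h[0],h[1].round(3))
E
```

```text
t 15.55 along 136.1971718046047 across 1.2458422978543735 lift 88.03186622892595 F along 0.3000817795332337 Fx 1.3884377288075198 Fz 0.17715479582801008 open 0.08545813555824068
2363 bar Y [0.0112 0.0169 0.0223] X [-0.0477  0.0413] z [0.1785 0.1804 0.1816]
tubes 3710 [0.1015 0.1461] 0.17625051026842006
rack body 4978 [0.0936 0.1537] ((0.0020435117185115814, 0.12414218485355377), (0.06233975663781166, 0.10971669107675552), 89.88581085205078)
[ 551  554  541  245   97  100   99   99   97   97 1070  562  553  194
  292    0    0    0    0] [0.04  0.044 0.048 0.052 0.056 0.06  0.064 0.068 0.072 0.076 0.08  0.084
 0.088 0.092 0.096 0.1   0.104 0.108 0.112 0.116]
```

View pics/wrist7.png

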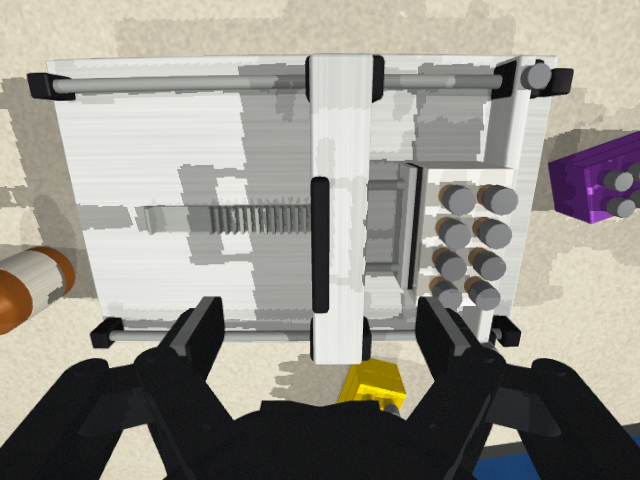

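View pics/scenec7.png

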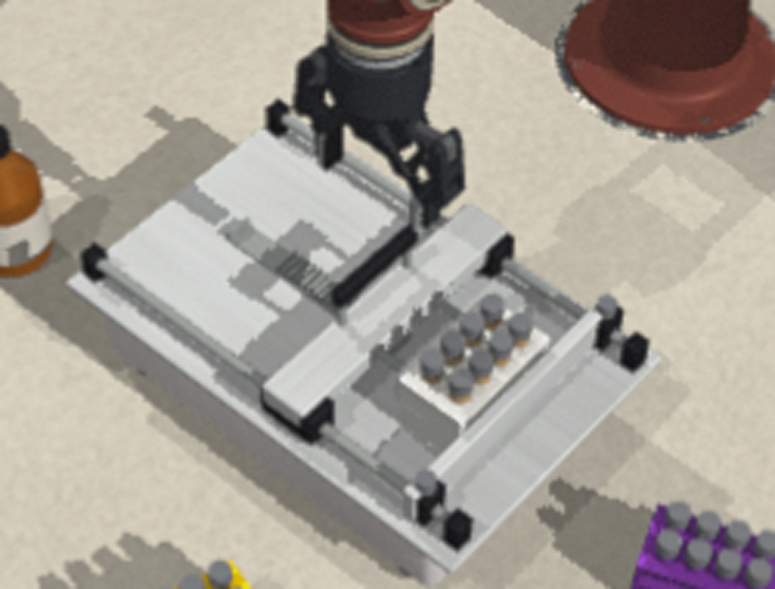

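```bash
python3 -c "
from station import *
print(finish_job())"
```

```text
the job is handed in; nothing more can be done
None
```

The rack is clamped against the end fence with the release bar down in a notch, and I handed the job in at about 15.7 s of the 51 s allowed. The job reports no verdict.

**What I did:** I pinched the release bar, lifted it about 9 mm and slid the carriage about 137 mm. The rack met the fence at about 124 mm. I pressed until the wrist read a peak of 13.8 N along the slide, which is about 12 to 12.8 N on the pad once friction is taken off. Holding that push, I lowered the bar until its pawl was in a notch, then opened the gripper and raised the arm.

**Last checks:**
- **Bar:** it is at its rest height, allowing for the wrist camera reading about 2 mm low.
- **Carriage:** it stayed within about 1 mm of where I pressed it.
- **Rack:** it is square to the shaker within about 0.1°, with its centre at about y = 0.124 m (0.108 m needed). It looks upright in the pictures; I did not measure its tilt.
- **Clamp force:** the pad is squeezed about 13 mm, which suggests roughly 11 to 12 N. This is an estimate from a camera good to a few millimetres, since I could not read the pad force directly after letting go.
- **Clearance:** the fingertips are about 65 mm above the bar, and the contact force is near zero.
- **Bystanders:** the brown bottle stands where it was in the last pictures. I did not measure the beaker and jar again, but the arm passed well above them.

**Trouble on the way:** the wrist tilted by up to 0.02 rad under the load, so the first small pushes hardly moved the pad. I corrected this with small turns. A steady side force of 3 to 5 N showed at the wrist while the bar was held up; I did not find the cause.

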